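Hold a saddle-cut branch over a pipe manifold for tacking

TASK

The pipe manifold clamped up on the bench still lacks its second branch, which is to be tack-welded on now. Pick up the loose tube stub with the saddle-cut end (not the square-cut one beside it), carry it clear of the clamps and the branch already welded on, touching neither, and finish holding it still and upright above the open hole in the header, centred on the hole, its saddle turned to follow the header, with a root gap of about 4 mm: do not set it down or let go. The manifold is already levelled, so neither the stub nor the robot may touch it, its clamps or its base plate at any time, and leave the square-cut stub, the tin behind the stubs, the tape measure and the centre punch where they are.

Things in the scene. Friction and masses are not known exactly. Their poses are not given: they have to be found in the camera images.
- saddle_stub: The taller loose steel tube stub: 48.3 mm outside diameter, 2.6 mm wall, 88 mm tall, 0.17 to 0.34 kg, standing upright, both ends open. Top cut square; bottom cut as a saddle: arched notches 10 mm high on its +x and -x sides, each under a scribed line up the tube; it stands on two flat ears, at +y and -y. Origin: on the axis at the level of the ears; z up along the tube.
- saddle (a point): Point on the axis of the saddle-cut stub 10 mm above its underside, level with the tops of the two notches; axes as the stub's. If the stub sat on the header with no gap, this point would lie on point opening, with the stub's x axis along the header (either way round).
- square_stub: The shorter loose stub, of the same tube, 48.3 mm diameter, 60 mm tall, both ends cut square, no scribed lines; it stands on the bench 10 to 19 cm from the saddle-cut one, the two in either order. Origin: centre of its underside. Not wanted now; leave it alone.
- manifold: Fixed set-up: header tube 60.3 mm diameter, 304 mm long, level along x in two V-blocks at x = -125 and +125 mm, on a plate 320 x 106 x 6 mm. Origin: under its middle, on the bench. Header top at 91 mm height. Over each V-block a stirrup clamp 109 mm wide (y), 20 mm thick, 148 mm high with its screw; tommy bar 45 mm along x. Finished branch, 48 mm diameter, at x = -76 mm, top at 131 mm.
- opening (a point): Centre of the open round hole (43 mm across, cut straight down) in the header, at the level of the header's top line, 91 mm above the bench, at x = +30 mm on the manifold. x along the header, y level across it, z up.
- tin: Open tin, 70 mm diameter, 85 mm tall, standing behind the stubs and left of the manifold. Origin: centre of its underside. Leave alone.
- tape_measure: Black tape measure, 67 x 80 x 37 mm, on the near part of the bench in front of the manifold. Origin: centre of its underside. Leave alone.
- centre_punch: Steel centre punch, 12 x 96 x 11 mm, lying on the near part of the bench. Origin: centre of its underside. Leave alone.
Mind the look-alikes: they are no part of the job. Leave any blue, orange or yellow look-alike of the saddle_stub alone.

How it is judged:
On the way:
1. the saddle-cut stub is lifted off the bench in the gripper (height (world z) of saddle_stub above 0.03 m and contact force between the fingers and saddle_stub above 1 N), for 0.2 s.
At the end, for the whole second after the job is handed in: Stub held still in the fingers, 1.5 to 7.5 mm above seated, within 4 mm of the hole's centre along the header and 3 mm across, turned to the header within 0.1 rad, within 0.08 rad of vertical, not touching the manifold; the four other listed things within 15 mm of their starts (z of saddle in the frame of opening between 0.0015 and 0.0075 m and x of saddle in the frame of opening between -0.004 and 0.004 m and y of saddle in the frame of opening between -0.003 and 0.003 m and angle between the x axis of saddle_stub and the x axis of manifold, either way round below 0.1 rad and angle between saddle_stub's own z axis and vertical below 0.08 rad and contact force between saddle_stub and manifold below 0.3 N and contact force between the fingers and saddle_stub above 1 N and linear speed of saddle_stub below 0.01 m/s and distance of each of square_stub, tin, tape_measure, centre_punch from where it was at the start of the episode below 0.015 m); the arm keeps its last pose, push and grip.
It fails at once if the stub touches the manifold, its clamps or its base plate (contact force between saddle_stub and manifold above 0.5 N).
It fails at once if the robot touches the manifold, its clamps or its base plate (contact force between any of the arm, the fingers and manifold above 0.5 N).
It fails at once if the square-cut stub, tin, tape measure or centre punch is displaced by more than 15 mm (distance of any of square_stub, tin, tape_measure, centre_punch from where it was at the start of the episode above 0.015 m).
It also fails if it takes over 38 s, if anything falls off the work surface, if the arm or the gripper's body presses on something with over 40 N, if the wrist force passes 120 N, or if a joint passes its speed limit or range.

ROBOT

A 6-joint arm with a two-finger parallel gripper is mounted at the origin on a cart in front of the work surface, level with it; the furniture and walls round the work are solid. World frame = base frame: x ahead of the robot, y to its left, z up, the work surface at z = 0. Lengths are in m, angles in rad, forces in N, time in s.
With the tool pointing down it reaches from about 0.275 to 0.875 m from the base axis. Payload 12.5 kg.
Tool frame: the origin (TCP) lies on the front face of the gripper's body, between the roots of the fingers; the fingertips stand 73 mm ahead of it and the grasp point (between the pads) lies 54 mm ahead of it; z points along the fingers, y is the line along which they close (so a half turn about z gives the same grasp; the last joint's range is limited). The gripper opens to 85 mm and grips with 20 to 120 N. Pads are 22 mm wide; open, the fingers measure 114 mm over their backs; the gripper's body (76 mm by 85 mm) begins 54 mm behind the grasp point. The pads swing forward as they close: fully open they stand 13 mm farther back than shut.
Start: joints at [-1.195, 0.351, 1.652, -0, 1.139, -0.085], TCP at [0.245, -0.493, 0.304] pointing down, gripper open.
Joint ranges: [-2.75, 2.75], [-0.79, 2.1], [0.01, 2.65], [-1.57, 4.71], [0.07, 3.14], [-2.87, 2.87]. Speed limits (rad/s): [2.22, 2.22, 2.79, 3.14, 3.14, 3.14].

INTERFACE

Orientations are given as a rotation vector (axis times angle).
In Python, from plant import ctrl gives the robot as it stands.
- The arm moves only by the tool send_rows, never from a script. Its argument "plan" is a list of rows, each a list of 7 numbers: the shift along the tool's x, y, z normalised to -1 to 1, where 1 is 200 mm, then the turn, a rotation vector about the tool's x, y, z normalised to -1 to 1, where 1 is pi rad, then the opening, from 0 (shut) to 1 (fully open). In form: [[dx, dy, dz, ax, ay, az, claw], ...]. A call has exactly 10 rows; each row shifts and turns the commanded pose from where the row before left it, along the tool's axes as they then stand; what a row does not reach is not made up. A row lasts 1/10 s, in which the tool goes at most 50 mm and 8.59 degrees, less where a joint would pass 70% of its speed; a pose out of reach is approached as far as the arm can. A call with a number of a shift or a turn outside -1 to 1 is refused whole. A call with a gripper value outside its range is refused whole. The fingers move at their own pace and stop on an object; "force" is the grip in N (left out, the last holds). Time passes only in rows, so rows that do not move let the fingers close, or fill a call up. It gives the time, the measured TCP pose, the force, the opening and the grip force at its end, in the units of the state.
- ctrl.get_state(): the state, without advancing time (a new reading comes with each control period).
- ctrl.get_image(name): name is "scene" or "top" or "wrist"; returns a dict with "image" (480x640x3 uint8, red, green, blue), "vertical_fov" (degrees; the focal length in pixels is half the picture's height over the tangent of half this angle, whatever the lens; pixels are square), "cx", "cy" (the principal point, pixels), "R" (3x3) and "t" (3): a world point X has camera coordinates R X + t; the wrist camera has in their place "T_tool_cam" (4x4, takes a point from camera to tool coordinates, whose origin is the TCP and whose axes are the flange's). Camera axes: x right, y down, z forward; pixel columns grow to the right and rows downward; lengths in m; the calibration is good to about 2 mm. A picture is of the moment at which its call begins: read the wrist's pose just before it. There is no depth.
- ctrl.job_done(): hands the job in; it is judged then, once.
The state is a dict: "clock": time; "q": joint angles; "qvel": joint speeds; "joint_efforts": joint torques, N m; "ee_pos": TCP position; "tcp_rot": TCP orientation; "force": force on the tool from outside, world axes, zero at the start; "moment": the same for the moment, N m; "grip_width": opening from 0.0 (shut) to 1.0 (fully open); "gripper_force": force on a finger pad.
Only numpy, scipy, OpenCV 4.12 (cv2) and the standard library are available. Lean on these libraries where they do the work, as an engineer would, in place of code of your own. Each camera call takes 0.05 s, during which the arm holds its last target. There are 200 camera calls.

## Working session

There is one attempt and no reset: what is moved stays moved. The work goes in short steps, Python scripts to look and compute and a tool call to move; the robot and the scene stay as the last step left them, time stands still between calls to the robot, and variables do not carry over. Pictures are saved under pics/ and viewed, at most 13 in all, crops included, and the job is handed in when it is done.

Besides the shell and the picture viewer there is one more tool, called after "Request:" by a JSON object that holds its "api" and its "payload". send_rows: Moves the arm, as the interface text tells. Scaled input: -1 to 1 covers 200 mm each way for a shift and pi rad each way for a turn. Its arguments: {"type":"object","properties":{"plan":{"type":"array","items":{"type":"array","items":{"type":"number"}}},"force":{"type":"number"}},"required":["plan"]}

```bash
mkdir -p pics; ls
python3 - <<'E'
from plant import ctrl
import cv2,json
s=ctrl.get_state(); print(s)
for n in("scene","top","wrist"):
    d=ctrl.get_image(n); cv2.imwrite(f"pics/{n}0.png",d["image"][:,:,::-1])
    print(n,{k:(v.tolist() if hasattr(v,'tolist') else v) for k,v in d.items() if k!="image"})
E
```

```text
pics
{'clock': 0.0, 'q': array([-1.19459416e+00,  3.51261026e-01,  1.65243554e+00,  2.10486910e-05,
        1.13911687e+00, -8.45890551e-02]), 'qvel': array([ 0.00115197,  0.00082578, -0.000256  , -0.00041221, -0.00077119,
       -0.00022083]), 'joint_efforts': array([-6.56779030e-04, -5.06107092e+01, -2.91412783e+01, -7.02818079e-05,
        4.46812715e-03,  1.06989924e-05]), 'ee_pos': array([ 0.24449973, -0.49238391,  0.30334045]), 'tcp_rot': array([-3.05740415e+00, -7.17132630e-01,  2.48809565e-04]), 'force': array([-0.7115154 ,  0.20414225, -1.26312084]), 'moment': array([-0.06573246, -0.0130771 , -0.00054765]), 'gripper_force': 0.0, 'grip_width': 1.000769074596704}
scene {'vertical_fov': 56.84251852256088, 'cx': 318.41053326796356, 'cy': 238.24923352851079, 'R': [[-0.9018434384690379, -0.4316999073185716, -0.017708825807471972], [-0.2626885686051166, 0.5803893822578658, -0.7708066429958476], [0.3430351708127575, -0.6904950072111089, -0.6368229868668316]], 't': [0.5863919128424102, 0.0915738615620954, 0.9474536910603107]}
top {'vertical_fov': 46.39527747915923, 'cx': 318.523576850559, 'cy': 238.9801732076154, 'R': [[-0.015409659388382322, -0.999095641220858, -0.03962880380501488], [-0.9910117791981475, 0.020528257651451106, -0.13219018166383484], [0.13288414460745887, 0.03723560569237406, -0.9904318824536426]], 't': [0.23263246110588637, 0.5346695906251822, 0.9568817642037502]}
wrist {'vertical_fov': 60.945332916014, 'cx': 316.1214952666321, 'cy': 246.59491842842183, 'T_tool_cam': [[-7.13079978141076e-05, -0.9511723605054018, -0.30866022666639314, 0.07810403243922519], [0.9999996261566811, 0.00019815973888812343, -0.0008416764302844505, -0.0005853170160410315], [0.000861743386896687, -0.3086601712940912, 0.9511719907855966, -0.07175631353359685], [0.0, 0.0, 0.0, 1.0]]}
```

View pics/scene0.png

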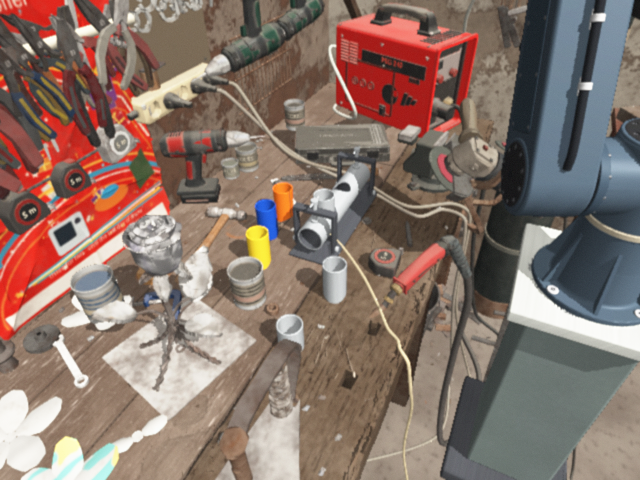

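View pics/top0.png

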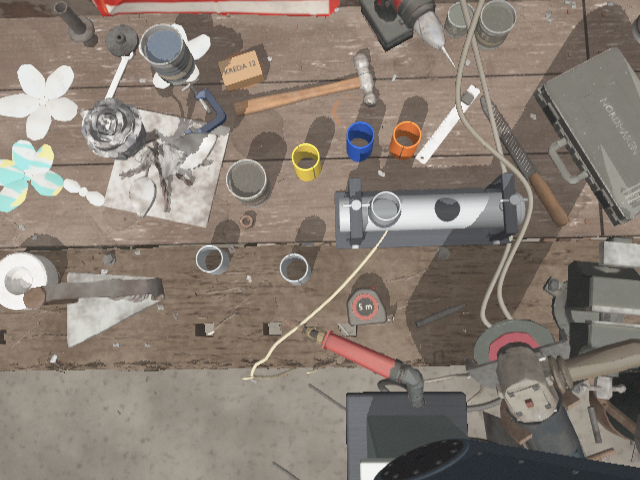

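The scene view shows two steel stubs, at (334,279) and (289,330). In the top view they are at (294,268) and (211,260), with the branch at (386,209), the hole at (447,208), the tape at (367,306), the punch at (440,316) and the tin at (248,182). I'll enlarge these.

Run:
```python
import cv2,numpy as np
s=cv2.imread("pics/scene0.png");t=cv2.imread("pics/top0.png")
a=cv2.resize(s[245:355,265:365],(400,440),interpolation=cv2.INTER_CUBIC) #x4
b=cv2.resize(t[235:290,190:315],None,fx=3.2,fy=3.2,interpolation=cv2.INTER_CUBIC)
c=np.zeros((600,800,3),np.uint8);c[:440,:400]=a;c[:b.shape[0],400:400+b.shape[1]]=b
d=cv2.resize(t[165:255,325:535],None,fx=1.9,fy=1.9,interpolation=cv2.INTER_CUBIC);c[200:200+d.shape[0],400:400+d.shape[1]]=d
e=cv2.resize(s[145:265,285:400],None,fx=1.9,fy=1.9);c[372:372+e.shape[0],500:500+e.shape[1]]=e
cv2.imwrite("pics/c1.png",c)
```

```text
(no output)
```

View pics/c1.png

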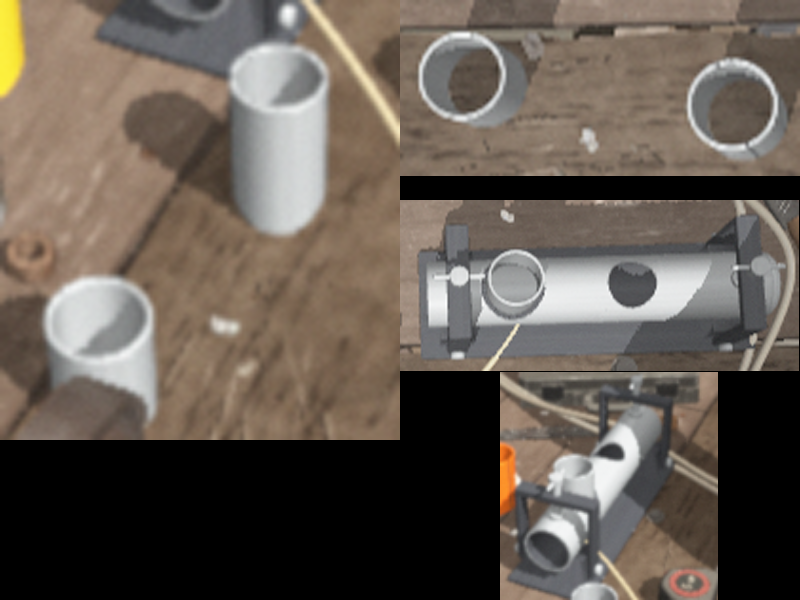

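The scene crop's nearer-to-manifold stub looks taller: its rim centre is at (334.7,264), against (289.7,325) for the other. I'll triangulate the rims, the hole and the branch.

```bash
cat > h.py <<'E'
import numpy as np,cv2
from plant import ctrl
from scipy.spatial.transform import Rotation as Rn
def cam(d,st=None):
    f=240/np.tan(np.radians(d["vertical_fov"])/2);K=np.array([[f,0,d["cx"]],[0,f,d["cy"]],[0,0,1]])
    if "R" in d: R,t=np.array(d["R"]),np.array(d["t"])
    else:
        T=np.eye(4);T[:3,:3]=Rn.from_rotvec(st["tcp_rot"]).as_matrix();T[:3,3]=st["ee_pos"]
        M=np.linalg.inv(T@np.array(d["T_tool_cam"]));R,t=M[:3,:3],M[:3,3]
    return K@np.c_[R,t]
def tri(Ps,uvs):
    A=[]
    for P,(u,v) in zip(Ps,uvs): A+= [u*P[2]-P[0],v*P[2]-P[1]]
    X=np.linalg.svd(np.array(A))[2][-1];X=X[:3]/X[3]
    err=[np.round(proj(P,X)-uv,1) for P,uv in zip(Ps,uvs)]
    return X,err
def proj(P,X):
    p=P@np.r_[X,1];return p[:2]/p[2]
def atz(P,uv,z):
    u,v=uv;A=np.array([u*P[2]-P[0],v*P[2]-P[1]]);return np.linalg.solve(A[:,:2],-A[:,3]-A[:,2]*z)
def snap(n,name):
    st=ctrl.get_state();d=ctrl.get_image(n);P=cam(d,st);np.save(f"pics/{name}.npy",P)
    cv2.imwrite(f"pics/{name}.png",d["image"][:,:,::-1]);return P,d["image"]
E
python3 - <<'E'
from h import *
ca=[cam(ctrl.get_image(n)) for n in("scene","top")]
for i,n in enumerate(("scene","top")): np.save(f"pics/{n}0.npy",ca[i])
for n,a,b in [("A",(334.7,264),(294.1,267.8)),("B",(289.7,325),(209.4,259)),("hole",(342.9,187.1),(447.1,209.7)),("branch",(324,195.5),(386,206)),
 ("tape",(385,258),(367,306))]:
    print(n,*tri(ca,[a,b]))
E
```

```text
A [0.48520449 0.26354979 0.08553775] [array([0.7, 0.1]), array([-0.2, -0.5])]
B [0.50607099 0.41513854 0.05582986] [array([0.8, 0.2]), array([-0.2, -0.5])]
hole [0.57893717 0.0028365  0.08632687] [array([0.6, 0.1]), array([-0.2, -0.5])]
branch [0.57997436 0.10916854 0.12685423] [array([0.7, 0.1]), array([-0.2, -0.5])]
tape [0.4194275  0.13938097 0.02414672] [array([0.2, 0. ]), array([-0. , -0.1])]
```

Stub A, rim at z≈86 mm and (0.485, 0.264), is the saddle-cut one. B is the 60 mm stub. First I move above the hole to look with the wrist camera.

Request:
{"api": "send_rows", "payload": {"plan": [[0,0,-0.15,0,0,0,1],[0,0,-0.15,0,0,0,1],[0.173,-0.0987,0,0,0,0,1],[0.173,-0.0987,0,0,0,0,1],[0.173,-0.0987,0,0,0,0,1],[0.173,-0.0987,0,0,0,0,1],[0.173,-0.0987,0,0,0,0,1],[0.173,-0.0987,0,0,0,0,1],[0.173,-0.0987,0,0,0,0,1],[0.173,-0.0987,0,0,0,0,1]]}}

```text
clock: 1.25
ee_pos: [0.4229, -0.2266, 0.364]
tcp_rot: [3.058, 0.717, 0.0]
force: [0.7, -0.6, 0.1]
grip_width: 0.999
gripper_force: 0.0
```

Request:
{"api": "send_rows", "payload": {"plan": [[0.173,-0.0987,0,0,0,0,1],[0.173,-0.0987,0,0,0,0,1],[0.173,-0.0987,0,0,0,0,1],[0.173,-0.0987,0,0,0,0,1],[0.173,-0.0987,0,0,0,0,1],[0.173,-0.0987,0,0,0,0,1],[0.173,-0.0987,0,0,0,0,1],[0,0,0,0,0,-0.0465,1],[0,0,0,0,0,-0.0465,1],[0,0,0,0,0,-0.0465,1]]}}

```text
clock: 2.25
ee_pos: [0.5778, 0.0038, 0.3636]
tcp_rot: [-2.825, -1.375, 0.001]
force: [-0.3, -0.4, -0.2]
grip_width: 1.003
gripper_force: 0.0
```

Request:
{"api": "send_rows", "payload": {"plan": [[0,0,0,0,0,-0.0465,1],[0,0,0,0,0,-0.0465,1],[0,0,0,0,0,-0.0465,1],[0,0,0,0,0,-0.0465,1],[0,0,0,0,0,-0.028,1],[0,0,0.15,0,0,0,1],[0,0,0.15,0,0,0,1],[0,0,0,0,0,0,1],[0,0,0,0,0,0,1],[0,0,0,0,0,0,1]]}}

```text
clock: 3.25
ee_pos: [0.5784, 0.0033, 0.3056]
tcp_rot: [2.22, 2.221, 0.002]
force: [-0.2, 0.6, -0.1]
grip_width: 1.001
gripper_force: 0.0
```

Run:
```python
from h import *
s=ctrl.get_state();print(s["clock"],s["q"],s["ee_pos"],Rn.from_rotvec(s["tcp_rot"]).as_matrix())
snap("wrist","w1")
```

```text
3.25 [-7.46976821e-02  3.99654724e-01  1.57564654e+00 -8.98718779e-06
  1.16400711e+00 -7.52232951e-02] [0.57836067 0.00334571 0.30558143] [[-5.28954560e-04  9.99997267e-01  2.27729863e-03]
 [ 9.99999844e-01  5.29362884e-04 -1.78702902e-04]
 [-1.79907931e-04  2.27720375e-03 -9.99997391e-01]]
```

View pics/w1.png

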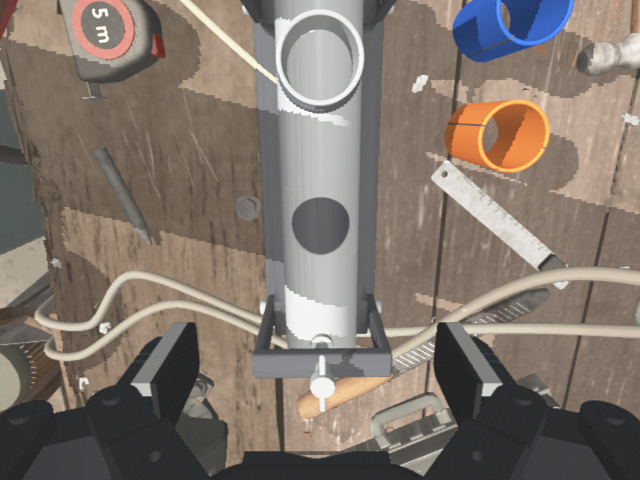

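The wrist view shows the hole at about (320,225), the branch rim at about (320,60), the clamp at about (322,360) and the header running nearly vertical. I take a second view 80 mm further on for parallax.

Request:
{"api": "send_rows", "payload": {"plan": [[0.2,0,0,0,0,0,1],[0.2,0,0,0,0,0,1],[0,0,0,0,0,0,1],[0,0,0,0,0,0,1],[0,0,0,0,0,0,1],[0,0,0,0,0,0,1],[0,0,0,0,0,0,1],[0,0,0,0,0,0,1],[0,0,0,0,0,0,1],[0,0,0,0,0,0,1]]}}

```text
clock: 4.3
ee_pos: [0.5778, 0.0833, 0.3039]
tcp_rot: [-2.221, -2.222, 0.0]
force: [0.2, -0.4, -0.1]
grip_width: 1.0
gripper_force: 0.0
```

```bash
cat > hole.py <<'E'
from h import *
def hole(img,roi):
    x0,x1,y0,y1=roi;g=cv2.cvtColor(img,cv2.COLOR_BGR2GRAY)[y0:y1,x0:x1]
    _,m=cv2.threshold(g,115,255,cv2.THRESH_BINARY_INV)
    n,l,st,c=cv2.connectedComponentsWithStats(m)
    h,w=m.shape
    ok=[i for i in range(1,n) if st[i,0]>0 and st[i,1]>0 and st[i,0]+st[i,2]<w and st[i,1]+st[i,3]<h]
    i=max(ok,key=lambda i:st[i,4]);k=cv2.findContours((l==i).astype(np.uint8),cv2.RETR_EXTERNAL,cv2.CHAIN_APPROX_NONE)[0][0]
    e=cv2.fitEllipse(k[:,0].astype(np.float32));return (e[0][0]+x0,e[0][1]+y0),e[1],st[i]
E
python3 - <<'E'
from hole import *
P2,_=snap("wrist","w2")
P1=np.load("pics/w1.npy")
i1=cv2.imread("pics/w1.png");i2=cv2.imread("pics/w2.png")
print(hole(i1,(286,356,185,265)))
g=cv2.cvtColor(i1,cv2.COLOR_BGR2GRAY)
for r in (140,180,265,280): print(r,g[r,262:384:3])
h=proj(P2,[.579,.003,.091]);print(h)
u,v=h.astype(int)
e2=hole(i2,(u-36,u+36,v-45,v+45));print(e2)
E
```

```text
((320.2401466369629, 224.69712448120117), (55.32115173339844, 56.35169982910156), array([   6,   13,   57,   56, 2522], dtype=int32))
140 [101 100 101 101 100 101 126 139 152 165 173 172 179 178 185 191 188 193
 193 198 197 195 193 192 190 185 185 179 177 173 167 161 147  99 102 101
 102 103  99 107 130]
180 [ 96 101 101 101 100 101 110 132 147 161 170 171 176 178 182 189 187 192
 192 196 195 192 193 190 188 185 183 179 175 171 166 157 138 101 102 104
 102 101  97 121 120]
265 [129 122 135 137 133 139 140 135 134 150 159 170 173 181 180 184 190 187
 192 195 196 195 195 193 188 184 180 177 172 168 164 148 100 100 101 100
 101 100 113 119 114]
280 [124 123 136 137 132 136 138 139 130 147 159 170 169 180 178 185 190 189
 193 197 195 194 195 192 189 184 182 176 172 168 161 147  99 100 100 101
 101  96 118 120 117]
[319.3780555  328.40973706]
((np.float64(321.3923225402832), np.float64(324.06277084350586)), (46.55196762084961, 52.36614227294922), array([  12,   19,   53,   47, 1969], dtype=int32))
```

View pics/w2.png

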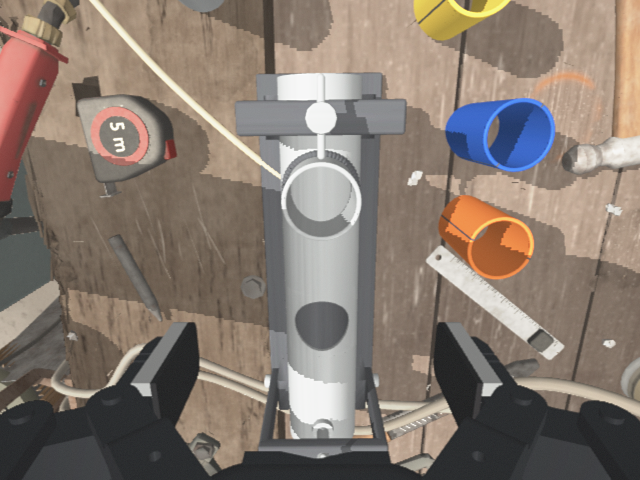

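The second view shows the hole at (321,324) and the branch rim at (321,200), with both clamps. I fit the true 3-D edge curve of the hole and the branch rim in both views.

```bash
cat > fit.py <<'E'
from h import *
from scipy.optimize import least_squares
from scipy.spatial import cKDTree
th=np.linspace(0,2*np.pi,720)
def fitcurve(curve,p0,obs,nrm=None):
    """curve(p)->Nx3; obs list of (P,contour Nx2); residual = obs point to nearest curve point along its normal"""
    def res(p):
        X=np.c_[curve(p),np.ones(720)];o=[]
        for P,c in obs:
            q=X@P.T;q=q[:,:2]/q[:,2:];t=np.gradient(q,axis=0);i=cKDTree(q).query(c)[1]
            n=np.c_[t[i,1],-t[i,0]];n/=np.linalg.norm(n,axis=1)[:,None];o.append(((c-q[i])*n).sum(1))
        return np.concatenate(o)
    r=least_squares(res,p0,loss="soft_l1",f_scale=.5,diff_step=1e-5,x_scale=[.01]*len(p0));return r.x,np.sqrt(np.mean(r.fun**2)),np.sqrt(np.diag(np.linalg.inv(r.jac.T@r.jac)))
def cont(m,x0,y0):
    k=max(cv2.findContours(m,cv2.RETR_EXTERNAL,cv2.CHAIN_APPROX_NONE)[0],key=cv2.contourArea);return k[:,0]+[x0,y0]
E
python3 - <<'E'
from fit import *
Ps=[np.load(f"pics/w{i}.npy") for i in(1,2)];im=[cv2.cvtColor(cv2.imread(f"pics/w{i}.png"),cv2.COLOR_BGR2GRAY) for i in(1,2)]
def dark(g,u,v):
    x0,y0=u-34,v-34;m=(g[y0:v+35,x0:u+35]<125).astype(np.uint8)
    n,l,s,c=cv2.connectedComponentsWithStats(m);return cont((l==l[34,34]).astype(np.uint8),x0,y0)
obs=[(Ps[0],dark(im[0],320,225)),(Ps[1],dark(im[1],321,325))]
r=.0215;R=.03015
def curve(p): # manifold x ~ -y world
    y=r*np.sin(th);return np.c_[p[0]+y,p[1]+r*np.cos(th),p[2]-R+np.sqrt(R*R-y*y)]
print("hole both",fitcurve(curve,[.579,.003,.091],obs))
for o in obs: print("fixed z",fitcurve(lambda p:curve([*p,.091]),[.579,.003],[o]))
v=cv2.cvtColor(im[0],cv2.COLOR_GRAY2BGR);w=cv2.cvtColor(im[1],cv2.COLOR_GRAY2BGR)
p=fitcurve(curve,[.579,.003,.091],obs)[0]
# branch rim: bright ring -> threshold
rim=lambda p:np.c_[p[0]+.02415*np.cos(th),p[1]+.02415*np.sin(th),np.full(720,p[2])]
for k,(P,g) in enumerate(zip(Ps,im)):
    u0=proj(P,[.579,.109,.131]);print("branch proj guess",u0)
    x0,y0=(u0-55).astype(int);y0=max(y0,0)
    print(g[int(u0[1]),x0:x0+110:2])
out=np.hstack([cv2.resize(a[y:y+100,270:370],None,fx=4,fy=4) for a,y in((v,175),(w,275))])
for j,(P,y) in enumerate(zip(Ps,(175,275))):
    q=np.c_[curve(p),np.ones(720)]@P.T;q=q[:,:2]/q[:,2:]
    for a in q: cv2.circle(out,tuple(np.int32((a-[270,y]+.5)*4+[400*j,0])),0,(0,0,255),1)
np.save("pics/hole.npy",p);cv2.imwrite("pics/c2.png",out)
E
```

```text
hole both (array([0.58061318, 0.00451132, 0.08862898]), np.float64(0.765048824323141), array([8.89292361e-05, 1.88977504e-04, 4.61493247e-04]))
fixed z (array([0.58052271, 0.00546466]), np.float64(0.7577447827609074), array([0.00014286, 0.000168  ]))
fixed z (array([0.58067392, 0.00496494]), np.float64(0.8218210847786266), array([0.00016922, 0.0002093 ]))
branch proj guess [318.89615311  64.35210427]
[139 141 140 140 140 140 148 249 244 171 111 114 150 170 175 172 173 183
 180 183 186 189 190 190 190 194 196 202 204 201 198 194 195 194 195 194
 191 190 189 187 184 185 180 176 157 177 184 185 248 248 182  97  99 101
 101]
branch proj guess [320.20978167 206.53010527]
[102 103 100 102 101 103 101  97 158 245 218 113 115 115 117 134 177 179
 185 182 188 191 193 193 194 196 195 201 202 199 199 198 199 198 199 193
 193 192 189 186 166 203 204 202 197 195 244 241 134  99 101 103 102 103
 100]
```

View pics/c2.png

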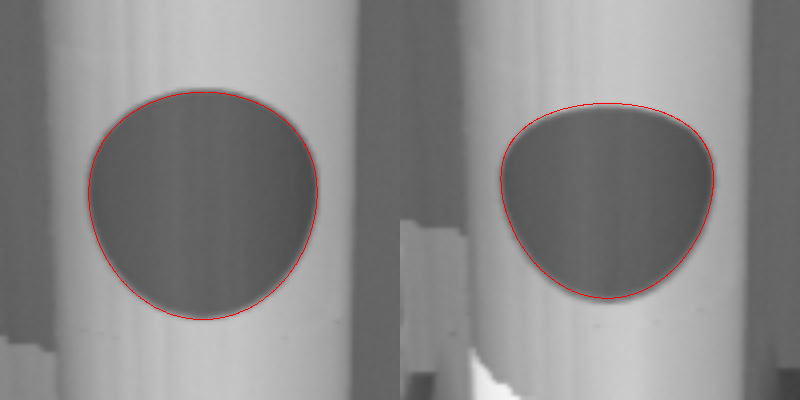

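The hole's edge curve fits well at (0.5806, 0.0048), top ≈ 0.089–0.091. Top crop c1 showed a faint scribed line on the robot side of stub A, at an azimuth of about 205°. I turn the wrist camera to that side of the stub.

Request:
{"api": "send_rows", "payload": {"plan": [[0.16,-0.138,0,0,0,0,1],[0.16,-0.138,0,0,0,0,1],[0.16,-0.138,0,0,0,0,1],[0.16,-0.138,0,0,0,0,1],[0.16,-0.138,0,0,0,0,1],[0,0,0,0,0,-0.0465,1],[0,0,0,0,0,-0.0465,1],[0,0,0,0,0,-0.0465,1],[0,0,0,0,0,-0.0465,1],[0,0,0,0,0,-0.0465,1]]}}

```text
clock: 5.35
ee_pos: [0.4396, 0.2434, 0.304]
tcp_rot: [1.272, 2.873, 0.0]
force: [-0.3, 0.7, 0.4]
grip_width: 0.997
gripper_force: 0.0
```

Request:
{"api": "send_rows", "payload": {"plan": [[0,0,0,0,0,-0.0465,1],[0,0,0,0,0,-0.0465,1],[0,0,0,0,0,-0.0465,1],[0,0,0,0,0,-0.0465,1],[0,0,0,0,0,-0.0465,1],[0,0,0,0,0,-0.0465,1],[0,0,0,0,0,-0.0465,1],[0,0,0,0,0,-0.0465,1],[0,0,0,0,0,0,1],[0,0,0,0,0,0,1]]}}

```text
clock: 6.35
ee_pos: [0.4397, 0.2433, 0.3039]
tcp_rot: [-0.508, 3.1, 0.0]
force: [0.5, 0.1, 0.2]
grip_width: 1.003
gripper_force: 0.0
```

Run:
```python
from h import *
s=ctrl.get_state();print(s["clock"],s["q"],s["ee_pos"],Rn.from_rotvec(s["tcp_rot"]).as_matrix().round(4))
P,im=snap("wrist","w3");print(proj(P,[.485,.264,.088]),proj(P,[.485,.264,0]))
```

```text
6.35 [ 4.12816001e-01  2.64414576e-01  1.77178206e+00 -7.89707144e-06
  1.10533246e+00 -1.48252185e+00] [0.43965065 0.24332263 0.30391685] [[-9.478e-01 -3.189e-01  1.000e-04]
 [-3.189e-01  9.478e-01  0.000e+00]
 [-1.000e-04 -0.000e+00 -1.000e+00]]
[321.940933   292.10152284] [320.65971509 254.93488711]
```

View pics/w3.png

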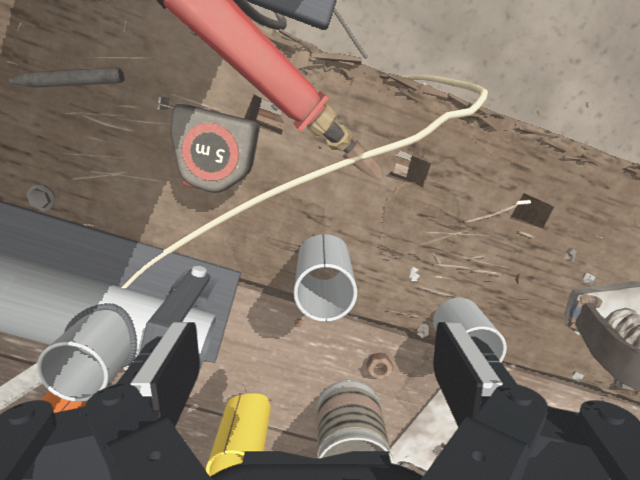

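The view shows the saddle stub with its rim at about (326,291) and its scribed line visible at about (324,250), nearly on the tool's x axis. I fit the rim and the line, and the branch rim in w1/w2 for the manifold yaw.

```bash
cat > stub.py <<'E'
from fit import *
rimc=lambda p,z:np.c_[p[0]+.02415*np.cos(th),p[1]+.02415*np.sin(th),np.full(720,z)]
def rimobs(img,P,c,z,thr=215,w=46):
    """bright ring outer contour near guess c at height z"""
    g=cv2.cvtColor(img,cv2.COLOR_BGR2GRAY);q=np.c_[rimc(c,z),np.ones(720)]@P.T;q=(q[:,:2]/q[:,2:])
    m=np.zeros_like(g);cv2.polylines(m,[np.int32(q)],True,255,9);m=((m>0)&(g>thr)).astype(np.uint8)
    pts=cont(cv2.morphologyEx(m,cv2.MORPH_CLOSE,np.ones((3,3))),0,0).astype(float)
    ctr=proj(P,[*c,z]);d=np.linalg.norm(pts-ctr,axis=1);qd=np.linalg.norm(q-ctr,axis=1)
    a=np.arctan2(*(pts-ctr).T[::-1]);qa=np.arctan2(*(q-ctr).T[::-1]);o=np.argsort(qa)
    return pts[d>np.interp(a,qa[o],qd[o],period=2*np.pi)-2.5]
E
python3 - <<'E'
from stub import *
for n,c,z in (("w3",[.487,.263],.088),("w1",[.581,.110],.131),("w2",[.581,.110],.131)):
    im=cv2.imread(f"pics/{n}.png");P=np.load(f"pics/{n}.npy")
    for _ in range(3):
        o=rimobs(im,P,c,z);r=fitcurve(lambda p:rimc(p,z),c,[(P,o)]);c=list(r[0])
    print(n,len(o),r[:2])
    if n=="w3":
        g=cv2.cvtColor(im,cv2.COLOR_BGR2GRAY);M=P[:,:3];C=-np.linalg.inv(M)@P[:,3];L=[]
        for v in range(236,268,3):
            row=g[v,306:346].astype(int);print(v,row[::1])
            u=306+np.argmin(row[4:-4]-0)+4
            d=np.linalg.inv(M)@[u,v,1];f=C[:2]-c;A=d[:2]@d[:2];B=f@d[:2];D=B*B-A*(f@f-.02415**2)
            if D>0:
                t=(-B-np.sqrt(D))/A;t2=(-B+np.sqrt(D))/A
                t=[k for k in(t,t2)];X=[C+k*d for k in t];L.append([(u,v)]+[(x[2].round(3),np.degrees(np.arctan2(*(x[:2]-c)[::-1])).round(1)) for x in X])
        for l in L: print(*l)
E
```

```text
w3 168 (array([0.48471692, 0.26663462]), np.float64(0.8188767572284089))
236 [126 126 123 121 123 131 139 144 158 160 168 170 170 172 175 168 136 113
 153 177 179 184 185 188 188 189 186 184 180 166 150 146 143 144 143 140
 136 136 133 133]
239 [134 144 150 156 157 158 162 161 164 164 167 169 168 171 174 175 150 112
 151 177 179 180 185 187 187 189 188 190 189 190 192 192 191 187 179 160
 139 130 129 130]
242 [142 146 150 152 156 157 160 161 162 166 165 167 168 172 173 173 149 103
 141 176 179 178 183 186 187 187 188 189 188 188 189 193 191 188 186 187
 190 186 164 130]
245 [143 147 151 154 155 159 161 162 163 164 166 167 167 170 173 173 154 107
 134 175 177 177 181 185 185 188 189 188 190 188 190 191 191 189 188 187
 188 187 186 180]
248 [143 147 152 153 157 158 160 162 163 163 166 166 168 171 173 174 158 120
 132 174 177 176 181 184 185 187 188 186 188 188 189 188 191 191 188 187
 187 187 184 184]
251 [146 148 151 155 158 157 160 161 163 164 165 167 167 170 171 174 159 116
 121 164 177 179 180 181 185 186 188 187 188 188 189 190 188 191 191 186
 186 186 187 186]
254 [146 150 152 15
[... 1364 characters left out ...]
loat64(-158.1)) (np.float64(-0.087), np.float64(21.6))
(np.int64(324), 254) (np.float64(0.066), np.float64(-159.7)) (np.float64(-0.075), np.float64(23.9))
(np.int64(324), 257) (np.float64(0.074), np.float64(-159.3)) (np.float64(-0.065), np.float64(23.4))
(np.int64(324), 260) (np.float64(0.081), np.float64(-159.0)) (np.float64(-0.054), np.float64(23.0))
(np.int64(324), 263) (np.float64(0.087), np.float64(-158.7)) (np.float64(-0.045), np.float64(22.5))
(np.int64(324), 266) (np.float64(0.094), np.float64(-158.4)) (np.float64(-0.035), np.float64(22.1))
w1 267 (array([0.57901454, 0.11222372]), np.float64(1.6364397581379018))
w2 152 (array([0.57921376, 0.11144748]), np.float64(0.7747797691090751))
```

The stub axis is at (0.4847, 0.2666), its scribed line at azimuth −159°, and the header axis at −89.2°. I move over the stub, partly descend, and re-check from there.

Request:
{"api": "send_rows", "payload": {"plan": [[-0.125,0.019,0,0,0,0,1],[-0.126,0.0195,0,0,0,-0.0133,1],[0,0,0.13,0,0,0,1],[0,0,0.13,0,0,0,1],[0,0,0.13,0,0,0,1],[0,0,0.13,0,0,0,1],[0,0,0,0,0,0,1],[0,0,0,0,0,0,1],[0,0,0,0,0,0,1],[0,0,0,0,0,0,1]]}}

```text
clock: 7.4
ee_pos: [0.4851, 0.267, 0.2013]
tcp_rot: [-0.578, 3.086, 0.001]
force: [-0.8, -0.4, 0.3]
grip_width: 1.002
gripper_force: 0.0
```

Run:
```python
from stub import *
s=ctrl.get_state();print(s["clock"],s["ee_pos"],Rn.from_rotvec(s["tcp_rot"]).as_matrix().round(4)[:2,:2])
P,_=snap("wrist","w4");im=cv2.imread("pics/w4.png")
c=[.4847,.2666]
for z in(.086,.088):
    for _ in range(3):
        o=rimobs(im,P,c,z);r=fitcurve(lambda p:rimc(p,z),c,[(P,o)]);c=list(r[0])
    print(z,len(o),r[:2])
P3=np.load("pics/w3.npy");o3=rimobs(cv2.imread("pics/w3.png"),P3,[.4847,.2666],.088)
print("both",fitcurve(lambda p:rimc(p[:2],p[2]),[*c,.088],[(P,o),(P3,o3)]))
for n,cc in(("top0",[.485,.266]),("scene0",[.485,.265])):
    Q=np.load(f"pics/{n}.npy");i=cv2.imread(f"pics/{n}.png");oo=rimobs(i,Q,cc,.088,190)
    print(n,len(oo),fitcurve(lambda p:rimc(p,.088),cc,[(Q,oo)])[:2])
```

```text
7.4 [0.48514935 0.26703851 0.20126502] [[-0.9323 -0.3617]
 [-0.3617  0.9323]]
0.086 133 (array([0.48568222, 0.26706906]), np.float64(0.43260254483274024))
0.088 133 (array([0.48479094, 0.26707671]), np.float64(0.5639818056400379))
both (array([0.48664249, 0.26714415, 0.08364556]), np.float64(0.4594887161643271), array([2.24036361e-04, 6.82810497e-05, 5.09428258e-04]))
top0 77 (array([0.48490609, 0.26428633]), np.float64(0.68710618185456))
scene0 75 (array([0.48454463, 0.26782501]), np.float64(1.82882207544186))
```

View pics/w4.png

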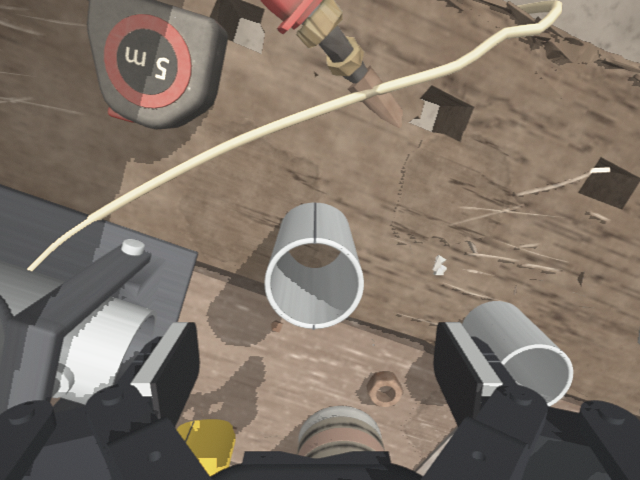

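The stub is centred between the fingers with its line at column 315, in line with the tool. I descend and grip.

Request:
{"api": "send_rows", "payload": {"force": 60, "plan": [[0,0,0.13,0,0,0,1],[0,0,0.13,0,0,0,1],[0,0,0.135,0,0,0,1],[0,0,0,0,0,0,1],[0,0,0,0,0,0,0.3],[0,0,0,0,0,0,0.3],[0,0,0,0,0,0,0.3],[0,0,0,0,0,0,0.3],[0,0,0,0,0,0,0.3],[0,0,0,0,0,0,0.3]]}}

```text
clock: 8.45
ee_pos: [0.4854, 0.2673, 0.1225]
tcp_rot: [-0.578, 3.085, 0.002]
force: [-1.2, 0.1, 6.8]
grip_width: 0.551
gripper_force: 60.6
```

Request:
{"api": "send_rows", "payload": {"plan": [[0,0,0,0,0,0,0.3],[0,0,0,0,0,0,0.3],[0,0,0,0,0,0,0.3],[0,0,0,0,0,0,0.3],[0,0,0,0,0,0,0.3],[0,0,0,0,0,0,0.3],[0,0,0,0,0,0,0.3],[0,0,0,0,0,0,0.3],[0,0,0,0,0,0,0.3],[0,0,0,0,0,0,0.3]]}}

```text
clock: 9.45
ee_pos: [0.4854, 0.2673, 0.1225]
tcp_rot: [-0.578, 3.085, 0.002]
force: [-1.5, 1.3, 6.6]
grip_width: 0.553
gripper_force: 60.6
```

Request:
{"api": "send_rows", "payload": {"plan": [[0,0,-0.1,0,0,0,0.3],[0,0,-0.15,0,0,0,0.3],[0,0,-0.15,0,0,0,0.3],[0,0,-0.15,0,0,0,0.3],[0,0,-0.15,0,0,0,0.3],[0,0,-0.15,0,0,0,0.3],[0,0,-0.15,0,0,0,0.3],[0,0,0,0,0,0,0.3],[0,0,0,0,0,0,0.3],[0,0,0,0,0,0,0.3]]}}

```text
clock: 10.45
ee_pos: [0.4841, 0.2666, 0.3196]
tcp_rot: [0.578, -3.086, 0.001]
force: [-0.9, 0.6, -1.7]
grip_width: 0.551
gripper_force: 62.6
```

Request:
{"api": "send_rows", "payload": {"plan": [[0.0039,-0.1745,0,0,0,0,0.3],[0.0039,-0.1745,0,0,0,0,0.3],[0.0039,-0.1745,0,0,0,0,0.3],[0.0039,-0.1745,0,0,0,0,0.3],[0.0039,-0.1745,0,0,0,0,0.3],[0.0039,-0.1745,0,0,0,0,0.3],[0.0039,-0.1745,0,0,0,0,0.3],[0.0039,-0.1745,0,0,0,0,0.3],[0,0,0,0,0,0,0.3],[0,0,0,0,0,0.0437,0.3]]}}

```text
clock: 11.45
ee_pos: [0.5797, 0.0035, 0.3192]
tcp_rot: [0.362, -3.118, -0.001]
force: [-0.3, 1.7, -2.4]
grip_width: 0.548
gripper_force: 63.0
```

Request:
{"api": "send_rows", "payload": {"plan": [[0,0,0,0,0,0.0437,0.3],[0,0,0,0,0,0.0437,0.3],[0,0,0,0,0,0.0437,0.3],[0,0,0,0,0,0.0437,0.3],[0,0,0,0,0,0.0437,0.3],[0,0,0,0,0,0.0437,0.3],[0,0,0,0,0,0.0437,0.3],[0,0,0,0,0,0.0437,0.3],[0,0,0,0,0,0.0437,0.3],[0,0,0,0,0,0.0437,0.3]]}}

```text
clock: 12.45
ee_pos: [0.5795, 0.0048, 0.3195]
tcp_rot: [-1.701, -2.639, 0.002]
force: [1.0, 1.1, -3.2]
grip_width: 0.55
gripper_force: 63.0
```

Request:
{"api": "send_rows", "payload": {"plan": [[0,0,0,0,0,0.0437,0.3],[0,0,0,0,0,0.0437,0.3],[0,0,0,0,0,0.0437,0.3],[0,0,0.1,0,0,0,0.3],[0,0,0.1,0,0,0,0.3],[0,0,0.1,0,0,0,0.3],[0,0,0.05,0,0,0,0.3],[0,0,0,0,0,0,0.3],[0,0,0,0,0,0,0.3],[0,0,0,0,0,0,0.3]]}}

```text
clock: 13.45
ee_pos: [0.5803, 0.0043, 0.2518]
tcp_rot: [2.199, 2.242, 0.001]
force: [0.2, -0.1, -3.0]
grip_width: 0.546
gripper_force: 63.0
```

Run:
```python
from stub import *
s=ctrl.get_state();print(s["clock"],s["q"],s["ee_pos"],Rn.from_rotvec(s["tcp_rot"]).as_matrix().round(4)); e=s["ee_pos"]
ims=[]
for n in("wrist","top","scene"):
    P,_=snap(n,n+"5");im=cv2.imread(f"pics/{n}5.png")
    t=np.round(proj(P,[e[0],e[1],e[2]-.035]));b=proj(P,[.5806,.0048,.091]);print(n,t,b,proj(P,[e[0],e[1],e[2]-.1225]));
    m=((t+b)/2).astype(int);w=(110,110) if n=="wrist" else (60,60)
    x0,y0=max(m[0]-w[0],0),max(m[1]-w[1],0);c=im[y0:y0+2*w[1],x0:x0+2*w[0]];print(n,x0,y0)
    ims.append(cv2.resize(c,(400,400) if n=="wrist" else (400,400),interpolation=cv2.INTER_CUBIC))
cv2.imwrite("pics/c5.png",cv2.resize(np.vstack([np.hstack(ims[:2]),np.hstack([ims[2],0*ims[2]])]),(600,600)))
```

```text
13.45 [-7.27312835e-02  4.61817445e-01  1.62347564e+00  3.33381871e-05
  1.05491271e+00 -9.22195923e-02] [0.58034015 0.00434538 0.25178168] [[-1.950e-02  9.998e-01  1.400e-03]
 [ 9.998e-01  1.950e-02 -1.000e-04]
 [-1.000e-04  1.400e-03 -1.000e+00]]
wrist [319. 384.] [318.21774227 252.11538507] [318.0002816  276.82861275]
wrist 208 208
top [463. 192.] [446.22879843 207.75283765] [450.9253051  203.47015945]
top 394 139
scene [344. 139.] [342.55803331 185.8254163 ] [343.00429446 172.21912068]
scene 283 102
```

View pics/c5.png

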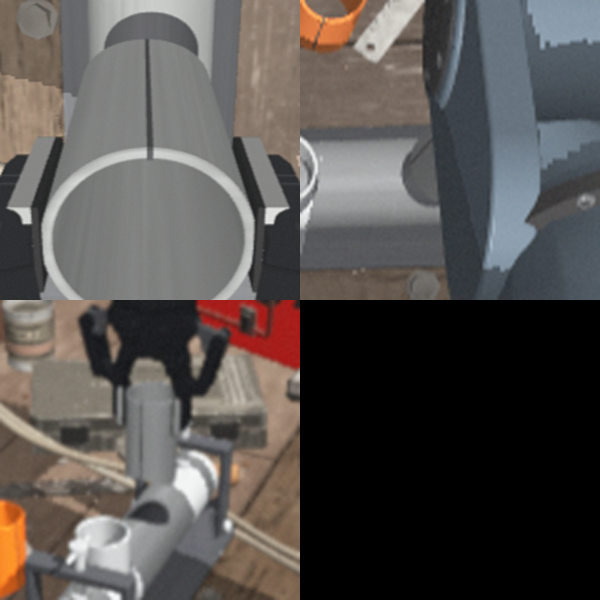

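The wrist crop shows the stub firmly held with its scribed line straight down to the hole. The top view is mostly hidden by the arm, and the scene crop shows the stub upright above the header. I measure the held stub with the wrist camera, so that its bias cancels against the hole fit.

Run:
```python
from stub import *
P=np.load("pics/wrist5.npy");im=cv2.imread("pics/wrist5.png");e=np.array([.58034,.00435,.25178])
g=cv2.cvtColor(im,cv2.COLOR_BGR2GRAY);print(g[300,228:410:2])
c=list(e[:2]);z=e[2]-.0345
for _ in range(3):
    o=rimobs(im,P,c,z,195);r=fitcurve(lambda p:rimc(p,z),c,[(P,o)]);c=list(r[0])
print("rim",len(o),r[0],r[0]-e[:2],r[1]);r2=fitcurve(lambda p:rimc(p[:2],p[2]),[*c,z],[(P,o)]);print("free z",r2,r2[0][2]-e[2])
M=P[:,:3];C=-np.linalg.inv(M)@P[:,3]
for v in range(232,330,5):
    row=g[v,308:330].astype(int);w=np.clip(np.median(row)-row-15,0,None)
    if w.sum()==0: continue
    u=308+(w*np.arange(22)).sum()/w.sum();d=np.linalg.inv(M)@[u,v,1];f=C[:2]-c;A=d[:2]@d[:2];B=f@d[:2];D=B*B-A*(f@f-.02415**2)
    if D>0: X=C+(-B-np.sqrt(D))/A*d;print(v,u.round(1),(X[2]-e[2]).round(4),np.degrees(np.arctan2(X[1]-c[1],X[0]-c[0])).round(1),X[:2].round(4))
# hole x-range visible + header axis: hole model re-projection
print("stub side edges by row:")
for v in(250,262,275,290,300):print(v,g[v,240:400:2])
```

```text
[143 144 144 145 142 143 151 144 148 146 114 127 103 114 145 132 117 119
 121 121 125 127 130 130 132 131 129 130 129 132 132 132 130 130 130 130
 129 132 132 130 130 133 131 126  69  70 123 134 133 130 129 129 132 131
 131 131 130 128 128 130 129 130 129 126 131 128 126 126 123 126 122 122
 114 105 104 103 121 123 128 123 118 120 123 127 131 126 123 121 122 116
 117]
rim 136 [0.58039   0.0030173] [ 5.00028311e-05 -1.33270266e-03] 0.8238495335293634
free z (array([0.58057969, 0.00359575, 0.21821865]), np.float64(0.8209831159384441), array([0.00020956, 0.00061948, 0.00099999])) -0.033561348175105615
237 316.4 -0.1174 93.2 [0.5791 0.0271]
242 315.5 -0.1093 94.1 [0.5787 0.0271]
247 315.5 -0.1017 94.1 [0.5787 0.0271]
252 315.8 -0.0947 93.7 [0.5788 0.0271]
257 315.9 -0.0882 93.6 [0.5789 0.0271]
262 316.0 -0.0822 93.5 [0.5789 0.0271]
267 316.3 -0.0765 93.2 [0.579  0.0271]
272 316.3 -0.0712 93.2 [0.579  0.0271]
277 316.4 -0.0662 93.1 [0.5791 0.0271]
282 316.6 -0.0615 93.0 [0.5791 0.0271]
287 316.7 -0.0571 92.8 [0.5792 0.0271]
292 316.9 -0.053 92.7 [0.5792 0.0271]
297 317.1 -0.049 92.6 [0.57
[... 1179 characters left out ...]
00 116
 122 125 124 123 125 132 139 132]
290 [150 146 144 143 133 137 117 124 144 142 140 119 118 120 122 125 127 129
 130 130 128 128 129 129 130 131 129 132 127 130 128 130 131 129 130 131
 132 121  69  72 133 131 131 127 129 129 132 132 131 131 129 129 129 130
 131 130 126 130 128 124 125 125 125 123 119 106 109 106 105 104 105 119
 124 126 120 118 122 132 130 128]
300 [151 144 148 146 114 127 103 114 145 132 117 119 121 121 125 127 130 130
 132 131 129 130 129 132 132 132 130 130 130 130 129 132 132 130 130 133
 131 126  69  70 123 134 133 130 129 129 132 131 131 131 130 128 128 130
 129 130 129 126 131 128 126 126 123 126 122 122 114 105 104 103 121 123
 128 123 118 120 123 127 131 126]
```

The held stub needs about −2° of yaw and +1.3 mm along the header. I correct that, then lower it slowly to just above the goal.

Request:
{"api": "send_rows", "payload": {"plan": [[0.0065,0.0015,0,0,0,0.011,0.3],[0,0,0,0,0,0,0.3],[0,0,0.03,0,0,0,0.3],[0,0,0.04,0,0,0,0.3],[0,0,0.04,0,0,0,0.3],[0,0,0.04,0,0,0,0.3],[0,0,0.03,0,0,0,0.3],[0,0,0,0,0,0,0.3],[0,0,0,0,0,0,0.3],[0,0,0,0,0,0,0.3]]}}

```text
clock: 14.6
ee_pos: [0.5804, 0.0056, 0.2152]
tcp_rot: [2.238, 2.204, 0.001]
force: [-0.4, 0.8, -2.4]
grip_width: 0.551
gripper_force: 63.0
```

Run:
```python
from stub import *
for k in range(6):
    s=ctrl.get_state();e=s["ee_pos"];R=Rn.from_rotvec(s["tcp_rot"]).as_matrix();print(s["clock"],e.round(5),np.degrees(np.arctan2(R[1,0],R[0,0])).round(2),R[:2,2].round(4),s["force"].round(1)) 
    P,_=snap("scene","scene6") if k%2 else snap("wrist","w6")
P,im=np.load("pics/scene6.npy"),cv2.imread("pics/scene6.png")
x0,y0=300,100;c=cv2.resize(im[y0:y0+110,x0:x0+95],None,fx=5,fy=5,interpolation=cv2.INTER_CUBIC)
# overlay: predicted stub outline (axis at hole centre, saddle edge, rim) for nominal gap
dz=e[2]-.1225
def draw(X,col):
    q=np.c_[X,np.ones(len(X))]@P.T;q=q[:,:2]/q[:,2:]
    for a in q: cv2.circle(c,tuple(np.int32((a-[x0,y0]+.5)*5)),0,col,1)
h=[.5806,.0048]
y=.0215*np.sin(th);draw(np.c_[h[0]+y,h[1]+.0215*np.cos(th),.091-.03015+np.sqrt(.03015**2-y*y)],(0,0,255))
draw(rimc([e[0],e[1]-.0009],dz+.088),(0,255,0))
for r in(.02415,):
    y=r*np.sin(th);draw(np.c_[e[0]+y,e[1]-.0009+r*np.cos(th),dz+np.maximum(0,.010-.03015+np.sqrt(.03015**2-y*y))],(0,255,0))
g=cv2.resize(cv2.imread("pics/w6.png")[200:400,238:400],(275,340));o=np.zeros((600,800,3),np.uint8);o[:c.shape[0],:c.shape[1]]=c;o[:340,500:775]=g
cv2.imwrite("pics/c6.png",o)
```

```text
14.6 [0.58044 0.00562 0.21524] 89.13 [ 0.0006 -0.    ] [-0.4  0.8 -2.4]
14.65 [0.58044 0.00559 0.21527] 89.13 [ 0.0007 -0.    ] [-0.   0.8 -2.9]
14.7 [0.58041 0.00561 0.21525] 89.13 [ 0.0006 -0.    ] [ 0.6 -0.7 -2.1]
14.75 [0.58037 0.00561 0.21519] 89.13 [ 0.0005 -0.    ] [ 0.  -0.7 -2.5]
14.8 [0.58035 0.00561 0.21518] 89.13 [ 0.0005 -0.    ] [-0. -1. -2.]
14.85 [0.58032 0.0056  0.21511] 89.13 [ 0.0004 -0.    ] [ 0.2  0.2 -2.9]
```

View pics/c6.png

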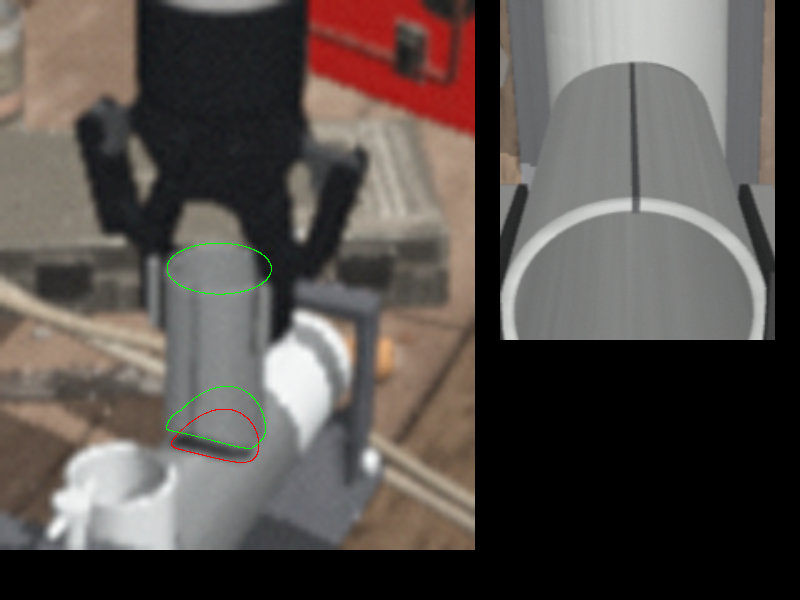

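The overlay agrees: the green stub model lies on the stub and the red hole edge matches the dark hole. The remaining gap is about 11 mm, so I make the final descent of 7 mm.

Request:
{"api": "send_rows", "payload": {"plan": [[0,0.001,0.007,0,0,0,0.3],[0,0,0.01,0,0,0,0.3],[0,0,0.01,0,0,0,0.3],[0,0,0.008,0,0,0,0.3],[0,0,0,0,0,0,0.3],[0,0,0,0,0,0,0.3],[0,0,0,0,0,0,0.3],[0,0,0,0,0,0,0.3],[0,0,0,0,0,0,0.3],[0,0,0,0,0,0,0.3]]}}

```text
clock: 15.9
ee_pos: [0.5805, 0.0056, 0.2079]
tcp_rot: [2.238, 2.205, 0.0]
force: [0.5, 0.2, -3.0]
grip_width: 0.549
gripper_force: 63.0
```

Run:
```python
from stub import *
s=ctrl.get_state();e=s["ee_pos"];R=Rn.from_rotvec(s["tcp_rot"]).as_matrix();print(s["clock"],e.round(5),np.degrees(np.arctan2(R[1,0],R[0,0])).round(2),R[:2,2].round(4),s["force"].round(1),s["gripper_force"])
P,_=snap("wrist","w7");im=cv2.imread("pics/w7.png")
c=list(e[:2]);z=e[2]-.0345
for _ in range(3):
    o=rimobs(im,P,c,z,195);r=fitcurve(lambda p:rimc(p,z),c,[(P,o)]);c=list(r[0])
print(r[0],r[1])
Q,_=snap("scene","scene7");i=cv2.imread("pics/scene7.png")[150:205,310:370];j=cv2.imread("pics/w7.png")[200:360,238:400]
cv2.imwrite("pics/c7.png",np.hstack([cv2.resize(i,(420,385),interpolation=cv2.INTER_CUBIC),cv2.resize(j,(380,385))]))
```

```text
15.9 [0.58048 0.0056  0.20794] 89.13 [ 0.0001 -0.    ] [ 0.5  0.2 -3. ] 62.99623635888565
[0.58039002 0.0043787 ] 0.9071626086524316
```

View pics/c7.png

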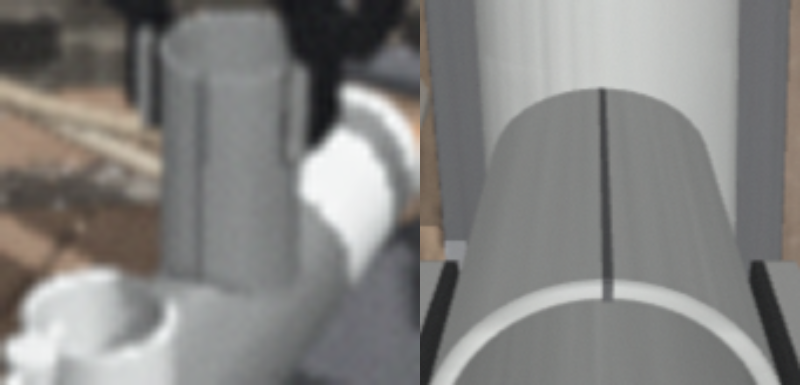

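The stub hangs just above the header with a small gap, centred, its line along the header. The wrist force is unchanged, so nothing is in contact. I hand it in.

```bash
python3 -c "
from plant import ctrl
print(ctrl.job_done())"
```

```text
the job is handed in; nothing more can be done
None
```

The job is handed in, with no verdict returned: the saddle-cut stub is held still and upright over the header hole, about 4.5 mm above seated by my measurement, centred to within about 1 mm, its scribed line along the header and no contact force seen.

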